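Hold the inked printing block over the register pins

TASK

The next repeat on the paper strip is to be printed. First slide the pin bar along its rail to the left until you feel it meet the locked stop, then pick the inked printing block up out of its rest, lift it higher than the ink jars, carry it across clear of them, and finish while still holding it level about half a centimetre above the pin tips, both holes of its steel strip centred over the two pins, so that I can check the register before it goes down. On the way and at the end the block must touch neither the board nor anything on it, and the jars must stay where they are.

Things in the scene. Friction and masses are not known exactly. Their poses are not given: they have to be found in the camera images.
- board: Plywood printing board, 220 (x) x 360 (y) x 18 mm, fixed on the table; origin at the centre of its underside, its top is at z = 18 mm. A paper strip with one earlier printed sprig lies on it. A dark steel rail, 20 mm wide and 6 mm high, runs along the board's y at x = +80 mm (the far side). The board's +y is to the robot's left (it is turned at most about 10 degrees)
- pin_bar (a joint): Travel (m) of the pin bar along the rail, growing along the board's +y (to the left); 0 is the right end. The bar is an aluminium saddle 34 mm wide and 158 mm long, top 12 mm above the board's top, with two upright steel pins and a black push knob at its right end. It slides with about 2.5 N of friction and stays where it is left. The locked stop halts it after 30 to 130 mm of sliding
- pin_left (a point): Tip of the left pin of the pin bar, 24 mm above the board's top (pin 10 mm across, tapering to 3 mm at the tip, 12 mm tall above the bar); axes as the board's
- pin_right (a point): Tip of the right pin, like the left; 84 mm from it along the board's y
- push_knob (a point): Centre of the top of the black upright knob of the pin bar: 18 mm across, 28 mm tall above the bar's top (its grip part is the upper 21 mm), 34 mm to the right of the right pin, top 58 mm above the table. It can be pushed from its right side or pinched
- bar_end (a point): Middle of the left end face of the pin bar, the face that meets the stop
- repeat_stop: Steel stop block, 36 (x) x 26 (y) x 18 mm with a brass thumbscrew on top, in all 50 mm above the table, locked on the rail left of the pin bar; it does not move. Origin under its centre, axes as the board's
- stop_face (a point): Middle of the right face of the stop, which the end of the pin bar meets; bar_end and stop_face coincide when the bar is home
- print_block: Inked block, 0.28 to 0.5 kg, loose, face down in its rest. Origin: centre of the inked underside; x points from grip bar to steel strip. Face 88 (x) x 104 (y) mm, z = 0 to 14 mm; wooden back x = -58 to 50, y = +-56, z = 14 to 26 mm; steel strip with two holes x = 36 to 78, z = 14 to 20 mm; dark grip bar on top, 26 mm thick (x), 96 mm long (y), z = 26 to 60 mm, at x = 6 mm
- grip_bar (a point): Point in the middle of the grip bar, 15 mm below its top; pinch the bar here across its 26 mm thickness (along the block's x) from above. Axes as the block's
- hole_left (a point): Centre of the left hole (13 mm across) in the steel strip, at the strip's underside: x = 64, y = +42, z = 14 mm in the block's frame
- hole_right (a point): Centre of the right hole (13 mm across), at the strip's underside: x = 64, y = -42, z = 14 mm in the block's frame
- block_rest: Light wooden rest of the block, fixed, 156 x 128 mm base with two upright rails whose tops are 32 mm above the table and carry the block's near edge and steel strip; the block's origin is 18 mm above the table and over the rest's origin; the block lifts straight up out of it
- jar_navy: Closed ink jar with a navy lid, 74 mm across, 85 mm tall, stands between the rest and the board; origin under its centre
- jar_black: Closed ink jar with a black lid, 74 mm across, 85 mm tall, stands between the rest and the board; origin under its centre
- jar_quince: Closed white ink jar, 71 mm across, 99 mm tall, stands between the rest and the board; origin under its centre

How it is judged:
By the outcome, as a careful person would: the job done as asked, in the order asked, and still so for the second after the job is handed in, while the arm keeps its last pose, push and grip.
It also fails if it takes over 59 s, if anything falls off the work surface, if the arm or the gripper's body presses on something with over 40 N, if the wrist force passes 120 N, or if a joint passes its speed limit or range.

ROBOT

A 6-joint arm with a two-finger parallel gripper is mounted at the origin on the work surface; the furniture and walls round the work are solid. World frame = base frame: x ahead of the robot, y to its left, z up, the work surface at z = 0. Lengths are in mm, angles in rad, forces in N, time in s.
With the tool pointing down it reaches from about 425 to 950 mm from the base axis. Payload 14.7 kg.
Tool frame: the origin (TCP) lies midway between the tips of the shut fingers; the grasp point (between the pads) lies 19 mm behind it; z points along the fingers, y is the line along which they close (so a half turn about z gives the same grasp; the last joint's range is limited). The gripper opens to 85 mm and grips with 20 to 120 N. Pads are 22 mm wide; open, the fingers measure 114 mm over their backs; the gripper's body (76 mm by 85 mm) begins 54 mm behind the grasp point. The pads swing forward as they close: fully open they stand 13 mm farther back than shut.
Start: joints at [1.171, 0.48, 1.596, -0, 1.065, -0.047], TCP at [224.568, 609.968, 231.297] pointing down, gripper open.
Joint ranges: [-2.75, 2.75], [-0.82, 2.05], [0.23, 2.67], [-1.56, 4.7], [0.09, 2.69], [-2.92, 2.92]. Speed limits (rad/s): [1.89, 1.89, 2.39, 3.01, 3.01, 3.01].

INTERFACE

Orientations are given as a unit quaternion [x, y, z, w].
In Python, from station import arm gives the robot as it stands. Calls block until the motion is done:
- arm.move_ptp(position, orientation): joint-space move of the TCP to a pose.
- arm.move_l(position, attitude=None, rate=150): straight line of the TCP; attitude=None keeps the orientation; rate is the mean speed in mm/s.
- arm.goto_joints(angles): joint-space move.
- arm.open_gripper() and arm.close(newtons=None): open the fingers fully, or close them until they stop; newtons is the grip in N (None keeps the last).
- arm.wait(seconds).
- arm.ik(position, orientation): joint angles nearest the present ones, or None.
- arm.snapshot(name): name is "scene" or "side" or "wrist"; returns a dict with "frame" (384x512x3 uint8, blue, green, red), "range_z" (384x512 float32, mm along the optical axis (not along the pixel's ray), 0 where there is no reading), "fx", "fy", "cx", "cy" (pixels), "world_from_camera" (4x4, takes a point from camera to world coordinates). Camera axes: x right, y down, z forward; pixel columns grow to the right and rows downward; lengths in mm; the calibration is good to about 2 mm. The wrist camera is an equidistant fisheye: a pixel r from the principal point sees the ray r / f radians off the axis. A picture is of the moment at which its call begins.
A pose or a line that the arm cannot do raises arm.PlanningError and nothing moves.
- arm.close_job(): hands the job in; it is judged then, once.
Readings, each from a call of its own:
- arm.current_time_s(): time.
- arm.current_joint_pos(): joint angles.
- arm.current_qd(): joint speeds.
- arm.current_joint_efforts(): joint torques, N m.
- arm.current_position(): TCP position.
- arm.current_ee_rot(): TCP orientation.
- arm.current_ft_force(): force on the tool from outside, world axes, zero at the start.
- arm.current_torque(): the same for the moment, N m.
- arm.current_gripper_width(): finger opening in mm.
- arm.current_finger_force(): force on a finger pad.
Only numpy, scipy, OpenCV 4.12 (cv2) and the standard library are available. Lean on these libraries where they do the work, as an engineer would, in place of code of your own. Each camera call takes 0.05 s, during which the arm holds its last target. There are 200 camera calls.

## Working session

There is one attempt and no reset: what is moved stays moved. The work goes in short steps, each a Python script; the robot and the scene stay as the last script left them, time stands still between calls to the robot, and variables do not carry over. Pictures are saved under pics/ and viewed, at most 10 in all, crops included, and the job is handed in when it is done.

```bash
mkdir -p pics; ls
python3 - <<'E'
from station import arm
import cv2,numpy as np
for n in("scene","side","wrist"):
    s=arm.snapshot(n); cv2.imwrite(f"pics/{n}0.png",s["frame"]); np.savez(f"{n}0.npz",**s)
    print(n,s["fx"],s["fy"],s["cx"],s["cy"],np.round(s["world_from_camera"],3).tolist())
a=cv2.imread("pics/scene0.png");b=cv2.imread("pics/side0.png")
print(arm.current_time_s(),arm.current_ee_rot(),arm.current_ft_force())
E
```

```text
pics
scene 383.5169714713901 383.5169714713901 250.7721690740862 191.68020297085693 [[-0.727, -0.282, 0.626, -66.033], [-0.687, 0.292, -0.666, 662.209], [0.005, -0.914, -0.406, 485.987], [0.0, 0.0, 0.0, 1.0]]
side 461.82214342264126 461.82214342264126 260.34568596874 196.7654279985926 [[0.95, 0.145, -0.276, 928.391], [0.311, -0.365, 0.878, -1208.454], [0.026, -0.92, -0.391, 628.715], [0.0, 0.0, 0.0, 1.0]]
wrist 297.3186396354542 297.3186396354542 253.9126650753516 190.77437873999932 [[0.344, 0.897, 0.278, 153.879], [0.939, -0.328, -0.104, 635.466], [-0.002, 0.297, -0.955, 371.992], [0.0, 0.0, 0.0, 1.0]]
0.15 [ 1.75516681e-01  9.84476353e-01 -4.37639215e-04 -1.18484049e-04] [ 0.22331851 -1.10372793 -0.13999687]
```

View pics/scene0.png

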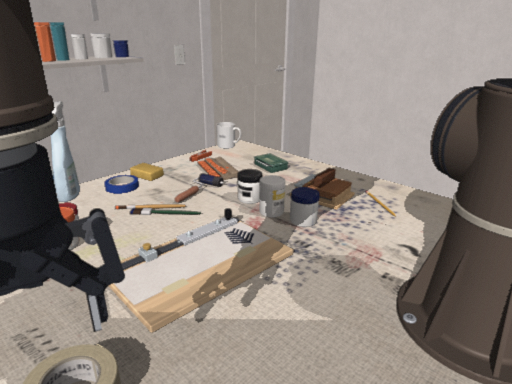

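View pics/side0.png

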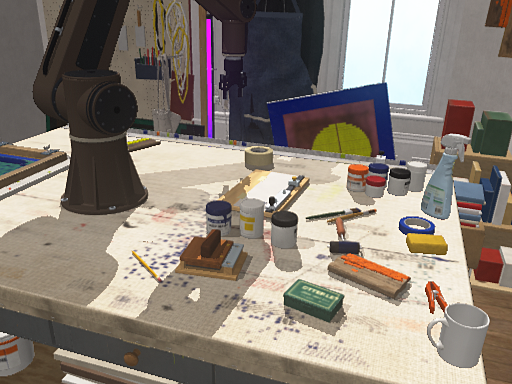

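View pics/wrist0.png

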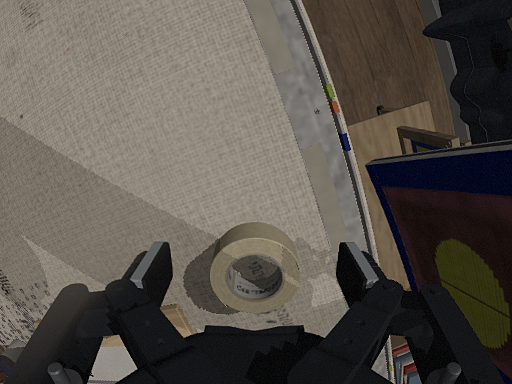

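Scene: knob about (228,214), stop screw (146,246), jars at (250,185), (272,195) and (304,205), block about (325,187). Side: grip bar about (208,245), knob (272,202). The wrist view shows only a tape roll, so I'll get coarse positions and then view from above with the wrist camera.

```bash
cat > h.py <<'E'
import numpy as np, cv2
from scipy.spatial.transform import Rotation as R
def rays(s,uv,fish=False):
    uv=np.atleast_2d(np.asarray(uv,float)); x=(uv[:,0]-s["cx"])/s["fx"]; y=(uv[:,1]-s["cy"])/s["fy"]
    if fish:
        r=np.hypot(x,y)+1e-9; d=np.c_[np.sin(r)*x/r,np.sin(r)*y/r,np.cos(r)]
    else: d=np.c_[x,y,np.ones_like(x)]
    T=np.array(s["world_from_camera"]); return T[:3,3],d@T[:3,:3].T,d
def onplane(s,uv,z,fish=False):
    o,d,_=rays(s,uv,fish); return o+d*((z-o[2])/d[:,2])[:,None]
def depth(s,uv,fish=False):
    o,d,c=rays(s,uv,fish); uv=np.atleast_2d(uv).astype(int)
    z=s["range_z"][uv[:,1],uv[:,0]]; return o+d*(z/c[:,2])[:,None]
def cloud(s,fish=False):
    v,u=np.mgrid[:384,:512]; uv=np.c_[u.ravel(),v.ravel()]
    return depth(s,uv,fish).reshape(384,512,3)
def down(yaw):  # tool z down, tool y (closing) along world angle yaw
    y=np.array([np.cos(yaw),np.sin(yaw),0]); z=np.array([0,0,-1.]); x=np.cross(y,z)
    return R.from_matrix(np.c_[x,y,z]).as_quat()
E
python3 - <<'E'
from h import *
s=dict(np.load("scene0.npz")); d=dict(np.load("side0.npz"))
for n,p in dict(knob=(228,213),screw=(146,246),jb=(250,174),jw=(272,181),jn=(305,193),block=(322,175),bl=(150,315),br=(290,250),fl=(115,285)).items(): print(n,depth(s,p).round())
for n,p in dict(knob=(272,200),jb=(285,217),jw=(252,204),jn=(219,206),block=(208,242),strip=(236,260),screw=(300,178)).items(): print(n,depth(d,p).round())
E
```

```text
knob [[556.  83.  50.]]
screw [[574. 306.  48.]]
jb [[641. -86.  84.]]
jw [[541. -65.  97.]]
jn [[448. -87.  84.]]
block [[ 496. -238.   78.]]
bl [[418. 401.  18.]]
br [[371.  68.  18.]]
fl [[539. 401.  18.]]
knob [[565.  70.  54.]]
jb [[651. -98.  85.]]
jw [[551. -85. 102.]]
jn [[457. -99.  86.]]
block [[ 510. -297.   81.]]
strip [[ 577. -279.   35.]]
screw [[585. 366.  26.]]
```

Run:
```python
from station import arm
from h import *
arm.move_ptp([530,170,280],down(-0.1))
s=arm.snapshot("wrist"); np.savez("w1.npz",**s); a=s["frame"]
arm.move_ptp([520,-270,260],down(-0.1))
s=arm.snapshot("wrist"); np.savez("w2.npz",**s); b=s["frame"]
cv2.imwrite("pics/w1.png",a); cv2.imwrite("pics/w2.png",b)
print(arm.current_time_s(),arm.current_joint_pos())
```

```text
3.8083 [-5.28816660e-01  3.62252262e-01  1.71423140e+00  2.26760320e-04
  1.06502742e+00 -4.30194258e-01]
```

View pics/w1.png

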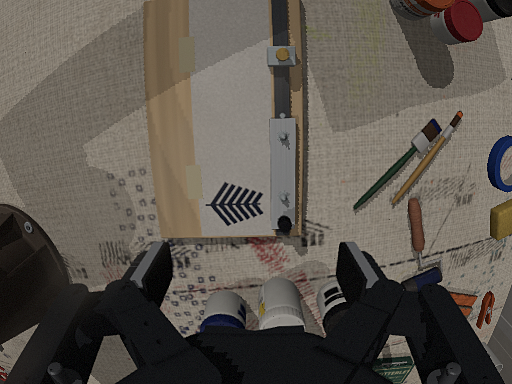

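View pics/w2.png

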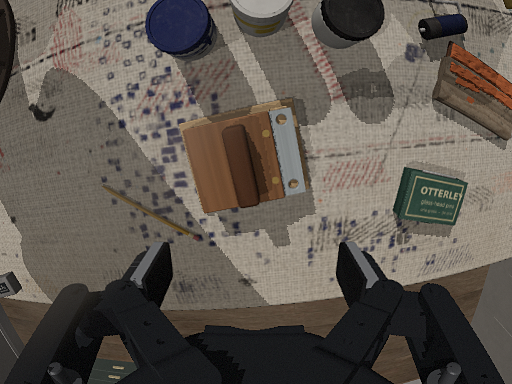

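w1: knob (285,221), pins about (284,137) and (285,199), bar's left end at row 118, stop (281,55). w2: grip bar (241,166), holes about (281,119) and (294,184). Next I'll refine these with depth and height masks.

```bash
cat >> h.py <<'E'
def rect(P):
    (c,(w,h),a)=cv2.minAreaRect(np.float32(P[:,:2])); return np.round(c,1),round(w,1),round(h,1),round(a,2)
E
python3 - <<'E'
from h import *
s=dict(np.load("w1.npz")); C=cloud(s,True); 
def pick(C,box,lo,hi):
    u0,v0,u1,v1=box; c=C[v0:v1,u0:u1]; m=(c[...,2]>lo)&(c[...,2]<hi); vv,uu=np.nonzero(m); return c[m],np.c_[uu+u0,vv+v0]
for n,b,lo,hi in [("knob",(270,208,300,238),52,64),("pinL",(272,125,296,150),33.5,46),("pinR",(272,188,296,210),33.5,46),("bartop",(265,110,300,240),27,32.5),("stop",(262,40,300,68),32,39)]:
    P,uv=pick(C,b,lo,hi); print(n,len(P),rect(P),P.mean(0).round(1),uv.mean(0).round(1), P[:,2].max().round(1))
P,uv=pick(C,(140,0,310,245),16,20); print("board",len(P),rect(P),np.median(P[:,2]))
s2=dict(np.load("w2.npz")); C=cloud(s2,True)
for n,b,lo,hi in [("grip",(210,110,270,215),74,82),("back",(175,95,310,215),40,48),("strip",(262,95,312,205),34.5,40)]:
    P,uv=pick(C,b,lo,hi); print(n,len(P),rect(P),P.mean(0).round(1),uv.mean(0).round(1))
for n,b in [("jn",(140,0,220,70)),("jw",(225,0,300,50)),("jb",(305,0,390,55))]:
    P,uv=pick(C,b,80,104); print(n,rect(P))
k=6
a=cv2.resize(s["frame"][105:240,262:308],None,fx=4,fy=4,interpolation=2)
b=cv2.resize(s2["frame"][95:215,170:315],None,fx=4,fy=4,interpolation=2)
o=np.zeros((540,800,3),np.uint8); o[:540,:184]=a; o[:480,200:780]=b; cv2.imwrite("pics/crop.png",o)
E
```

```text
knob 141 (array([562.8,  79. ]), 17.4, 17.7, 45.32) [562.5  79.4  56.3] [284.3 225.7] 59.3
pinL 45 (array([570.8, 196. ]), 9.4, 7.9, 82.42) [570.7 196.4  37.2] [283.1 136.4] 41.2
pinR 40 (array([564.7, 113.5]), 8.5, 9.0, 0.48) [564.6 113.4  37.4] [283.  197.3] 41.4
bartop 2454 (array([566.9, 141.4]), 157.4, 34.3, 86.1) [567.3 149.7  28.7] [282.4 169.2] 32.3
stop 421 (array([577.9, 302.3]), 25.8, 36.4, 86.07) [577.4 301.7  34.9] [280.7  55.8] 37.5
board 27948 (array([493. , 227.9]), 357.9, 219.0, 86.04) 17.21310438950951
grip 1664 (array([ 506., -267.]), 24.5, 93.8, 5.33) [ 505.9 -265.4   76.3] [240.1 166.4]
back 5576 (array([ 495.8, -268.8]), 108.3, 112.4, 6.37) [ 494.1 -265.3   42.7] [232.2 161.2]
strip 1744 (array([ 561.4, -260.9]), 33.3, 111.5, 6.96) [ 563.4 -260.    36.6] [287.  150.9]
jn (array([452.1, -98.8]), 61.6, 71.7, 77.85)
jw (array([544.3, -96.2]), 25.6, 67.2, 81.51)
jb (array([ 650.1, -106.8]), 71.9, 46.3, 2.33)
```

View pics/crop.png

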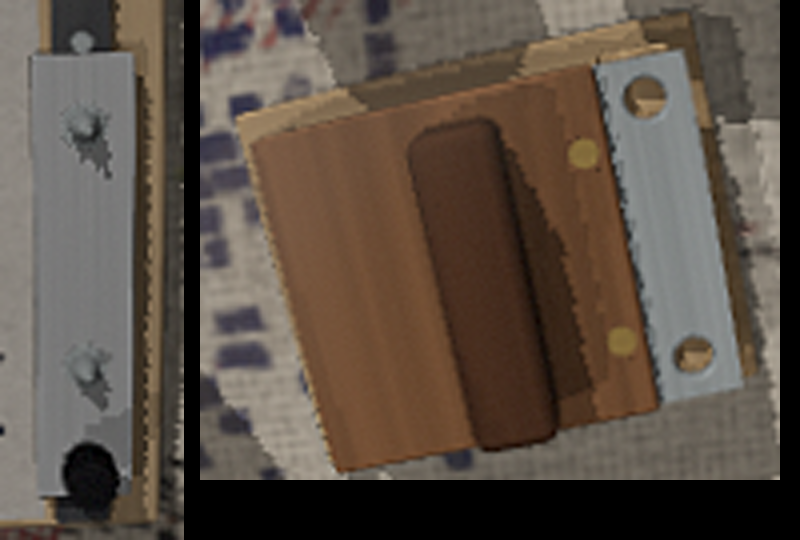

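Run:
```python
from station import arm
from h import *
th=np.deg2rad(-3.95); ex=np.array([np.cos(th),np.sin(th),0]); ey=np.array([-np.sin(th),np.cos(th),0])
k=np.array([562.6,79.3,36.])
arm.move_ptp(k+[0,0,100],down(th)); arm.move_l(k,rate=120)
f0=np.array(arm.current_ft_force())
arm.close(25); f=np.array(arm.current_ft_force())-f0
print(arm.current_gripper_width(),f.round(1),f@ex,np.round(arm.current_position(),1))
p=k+60*ey; arm.move_l(p,rate=60)
f=np.array(arm.current_ft_force())-f0; print("slid",f.round(1)); base=f@ey; d=60
while d<82:
    d+=1.5; arm.move_l(k+d*ey,rate=20); g=(np.array(arm.current_ft_force())-f0); print(d,g.round(1),np.round(arm.current_position(),2))
    if g@ey<-9: break
print(arm.current_gripper_width(),arm.current_time_s(),arm.current_ee_rot())
```

```text
16.82599512442566 [-2.4 -0.7  6.3] -2.376553585184818 [562.5  79.3  36.2]
slid [-2.7  1.8  5.2]
61.5 [-1.7 -1.   5.3] [566.78 140.73  36.16]
63.0 [-1.8 -0.8  5.2] [566.9  142.18  36.16]
64.5 [-1.6 -1.6  5.8] [566.98 143.69  36.17]
66.0 [-2.5 -1.   5.5] [567.07 145.16  36.16]
67.5 [-2.1 -0.4  6. ] [567.16 146.66  36.14]
69.0 [-1.4 -1.7  4.9] [567.32 148.15  36.16]
70.5 [-1.4 -7.4  7.1] [567.29 149.08  36.13]
72.0 [ -0.2 -19.1   8. ] [567.32 149.55  36.1 ]
17.277416267478664 9.9583 [ 7.30897039e-01  6.82487167e-01 -8.15690473e-04  3.46593002e-04]
```

```bash
cat >> h.py <<'E'
def pick(C,box,lo,hi):
    u0,v0,u1,v1=box; c=C[v0:v1,u0:u1]; m=(c[...,2]>lo)&(c[...,2]<hi); vv,uu=np.nonzero(m); return c[m],np.c_[uu+u0,vv+v0]
def pins(s,fish=True):
    C=cloud(s,fish); X=C.reshape(-1,3); th=np.deg2rad(-3.95); c=np.array([567.3,149.5])
    L=(X[:,:2]-c)@np.array([[np.cos(th),-np.sin(th)],[np.sin(th),np.cos(th)]])
    for n,y,lo,hi in [("knob",0,52,64),("pinR",34,33.5,46),("pinL",118,33.5,46)]:
        m=(np.hypot(L[:,0],L[:,1]-y)<14)&(X[:,2]>lo)&(X[:,2]<hi); print(n,m.sum(),rect(X[m]))
    m=(abs(L[:,0])<25)&(L[:,1]>-25)&(L[:,1]<136)&(X[:,2]>27)&(X[:,2]<32.5); print("bar",rect(X[m]))
    m=(abs(L[:,0])<25)&(L[:,1]>136)&(L[:,1]<190)&(X[:,2]>33)&(X[:,2]<39); print("stop",rect(X[m]))
E
python3 - <<'E'
from station import arm
from h import *
arm.open_gripper(); arm.wait(.2); p=np.array(arm.current_position()); print(p.round(1))
arm.move_l(p+[0,0,70],rate=150)
arm.move_ptp([560,200,260],down(-0.069)); arm.wait(.2)
s=arm.snapshot("wrist"); np.savez("w3.npz",**s); cv2.imwrite("pics/w3.png",s["frame"]); pins(s)
s=arm.snapshot("scene"); np.savez("sc3.npz",**s); print("scene"); pins(s,False)
print(arm.current_time_s())
E
```

```text
[567.6 151.1  36. ]
knob 163 (array([567.3, 148.6]), 16.7, 17.9, 14.5)
pinR 47 (array([569.1, 183. ]), 8.7, 8.9, 86.94)
pinL 49 (array([575.5, 265.6]), 8.6, 8.5, 86.28)
bar (array([571.9, 208.6]), 153.1, 33.8, 85.92)
stop (array([578.5, 302.4]), 26.2, 33.9, 86.64)
scene
knob 37 (array([564.9, 150.8]), 16.6, 16.5, 52.64)
pinR 16 (array([565.2, 185.3]), 7.1, 12.2, 51.18)
pinL 18 (array([574.5, 266.8]), 8.4, 6.4, 81.63)
bar (array([570.8, 209.3]), 151.7, 38.4, 85.77)
stop (array([577.9, 303.6]), 26.6, 39.6, 87.22)
12.4333
```

Run:
```python
from station import arm
from h import *
s=dict(np.load("w2.npz")); H=onplane(s,[(281.25,119.25),(293.25,183.75)],38,True); d=H[0]-H[1]; print("holes",H.round(1),np.linalg.norm(d)); yaw=np.arctan2(-d[0],d[1])
g=H.mean(0)-58*np.array([np.cos(yaw),np.sin(yaw),0]); print(np.degrees(yaw),g)
c=np.array([505.6,-267.4]); y=np.deg2rad(6.6)
if np.linalg.norm(g[:2]-c)<4: c=(g[:2]+c)/2
if abs(yaw-y)<0.03: y=(y+yaw)/2
print(c,np.degrees(y))
arm.move_ptp([c[0],c[1],190],down(y)); arm.move_l([c[0],c[1],49],rate=120); arm.wait(.2)
f0=np.array(arm.current_ft_force()); arm.close(40); arm.wait(.2)
f=np.array(arm.current_ft_force())-f0; print("grip",arm.current_gripper_width(),f.round(1),arm.current_torque())
arm.close(90); arm.wait(.2)
f=np.array(arm.current_ft_force())-f0; print("grip",arm.current_gripper_width(),f.round(1))
arm.move_l([c[0],c[1],54],rate=20); f=np.array(arm.current_ft_force())-f0; print("lift5",f.round(1))
arm.move_l([c[0],c[1],175],rate=100); arm.wait(.4); f=np.array(arm.current_ft_force())-f0; print("lifted",f.round(1),arm.current_gripper_width())
s=arm.snapshot("wrist"); np.savez("w4.npz",**s); cv2.imwrite("pics/w4.png",s["frame"]); print(arm.current_time_s(),np.round(arm.current_position(),1))
```

```text
holes [[ 559.2 -219.5   38. ]
 [ 568.2 -302.4   38. ]] 83.44884877918807
6.187658442026763 [ 506.02284127 -267.19633323   38.        ]
[ 505.81142064 -267.29816661] 6.393829221013381
grip 25.351963137925654 [-0.6  1.2  6.3] [0.02278357 0.27069278 0.01933199]
grip 24.59150002712245 [-2.1  1.2  9. ]
lift5 [ 1.3  0.2 -2.8]
lifted [ 0.  -0.5 -3.2] 24.38562232991231
19.1 [ 505.8 -267.3  174.9]
```

View pics/w4.png

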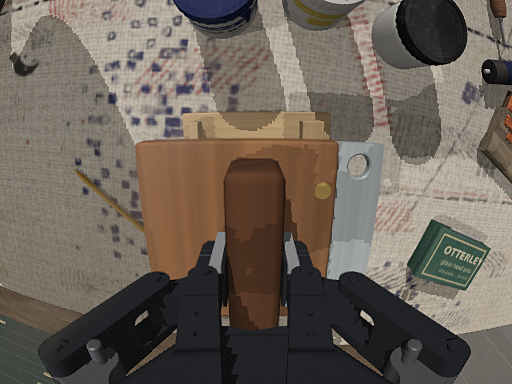

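Block is held at 24.4 mm. Left hole is visible at about (358,165) and the strip's front edge at column ~380; the jars are undisturbed. I'll measure the block's level, yaw and hole position in the hand.

```bash
cat > inhand.py <<'E'
from h import *
def measure(s,tcp,yaw,box=(320,120,400,320)):
    C=cloud(s,True); X=C.reshape(-1,3); Rz=np.array([[np.cos(yaw),np.sin(yaw)],[-np.sin(yaw),np.cos(yaw)]])
    L=np.c_[(X[:,:2]-tcp[:2])@Rz.T,X[:,2]-tcp[2]].reshape(384,512,3)
    def fit(m):
        P=L[m]; A=np.c_[P[:,:2],np.ones(len(P))]; 
        for _ in range(3):
            q=np.linalg.lstsq(A,P[:,2],rcond=None)[0]; r=abs(A@q-P[:,2]); k=r<3*np.median(r)+.3; P,A=P[k],A[k]
        return np.round(q*[57.3,57.3,1],2),len(P)
    x,y,z=L[...,0],L[...,1],L[...,2]
    back=(x>-58)&(x<-18)&(y>-30)&(y<50)&(abs(z+5)<7); back2=(x>20)&(x<40)&(y>-30)&(y<50)&(abs(z+5)<7); print("back slope_x,slope_y(deg),z0",fit(back),fit(back|back2))
    st=(x>48)&(x<76)&(y>-60)&(y<60)&(abs(z+11)<6); print("strip",fit(st))
    P=L[back]; 
    q=L[(x>-75)&(x<76)&(y>30)&(y<70)&(abs(z+7)<9)]; print("left edge y",np.percentile(q[:,1],99).round(1), "front x",np.percentile(L[st][:,0],99).round(1))
    # left edge of back: max y per x-bin -> yaw; front edge of strip: max x per y bin
    bx=[(c,q[(abs(q[:,0]-c)<2),1].max()) for c in range(-50,36,5)]; print("yaw from left edge",np.degrees(np.polyfit(*np.array(bx).T,1)[0]).round(2),np.mean(bx,0)[1].round(1))
    S=L[(x>48)&(x<90)&(y>-60)&(y<60)&(abs(z+11)<6)]
    by=[(c,S[(abs(S[:,1]-c)<2),0].max()) for c in range(-30,51,4) if (abs(S[:,1]-c)<2).any()]; print("yaw from front edge",-np.degrees(np.polyfit(*np.array(by).T,1)[0]).round(2),np.mean(by,0)[1].round(1))
    # hole: pixels below the strip, enclosed
    m=(st).astype(np.uint8); cn,hi=cv2.findContours(m,cv2.RETR_CCOMP,cv2.CHAIN_APPROX_NONE)
    for c,h in zip(cn,hi[0]):
        if h[3]>=0 and cv2.contourArea(c)>60:
            u=cv2.minEnclosingCircle(c); e=cv2.fitEllipse(c)[0]
            W=onplane(s,[e],tcp[2]-11,True)[0]; print("hole px",np.round(e,1),u[1],"local",(Rz@(W[:2]-tcp[:2])).round(1))
E
python3 - <<'E'
from inhand import *
measure(dict(np.load("w4.npz")),np.array([505.8,-267.3,174.9]),np.deg2rad(6.39))
E
```

```text
back slope_x,slope_y(deg),z0 (array([-0.1 ,  0.03, -6.68]), 7561) (array([-0.05,  0.03, -6.65]), 11060)
strip (array([ -0.23,  -0.09, -12.48]), 4650)
left edge y 55.8 front x 72.4
yaw from left edge -0.08 55.8
yaw from front edge -0.16 72.7
hole px [357.3 165.1] 12.137378692626953 local [56.9 42.6]
```

Run:
```python
from station import arm
from inhand import *
y=np.deg2rad(-4.0); ex=np.array([np.cos(y),np.sin(y)]); ey=np.array([-ex[1],ex[0]])
t=np.array([572.4,224.4])-57.8*ex-0.2*ey; print(t)
arm.move_l([t[0],t[1],175],down(y),rate=120)
print(arm.current_time_s(),np.round(arm.current_position(),1))
arm.move_l([t[0],t[1],95],rate=80); arm.wait(.3)
p=np.array(arm.current_position()); print(p.round(2),arm.current_gripper_width())
s=arm.snapshot("wrist"); np.savez("w5.npz",**s); measure(s,p,y)
a=cv2.resize(s["frame"][90:340,300:420],None,fx=2.4,fy=2.4,interpolation=2)
q=arm.snapshot("scene"); np.savez("sc5.npz",**q); b=cv2.resize(q["frame"][170:290,120:250],None,fx=3.6,fy=3.6,interpolation=2)
o=np.zeros((600,800,3),np.uint8); o[:a.shape[0],:a.shape[1]]=a; o[:b.shape[0],300:300+b.shape[1]]=b; cv2.imwrite("pics/c5.png",o)
print(arm.current_time_s())
```

```text
[514.7268466  228.23241137]
23.3833 [514.7 228.1 175. ]
[514.88 228.29  95.27] 24.597475466610945
back slope_x,slope_y(deg),z0 (array([-0.1 , -0.01, -6.64]), 7569) (array([-0.01,  0.  , -6.58]), 11033)
strip (array([ -0.04,  -0.1 , -12.59]), 4688)
left edge y 55.8 front x 72.5
yaw from left edge -0.13 55.9
yaw from front edge -0.18 72.8
hole px [357.3 165.2] 12.125593185424805 local [57.  42.6]
24.9333
```

View pics/c5.png

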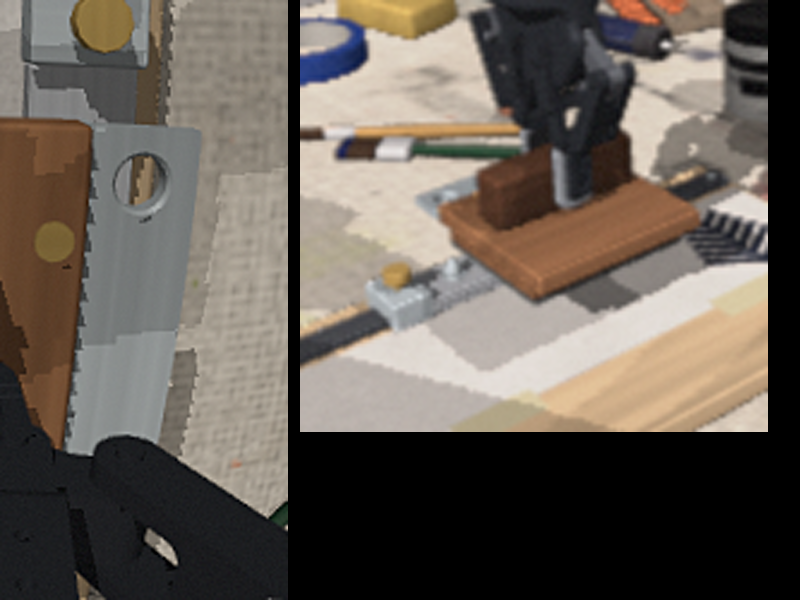

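Block hangs level over the bar, clear of stop (left) and knob; the left hole is seen in the wrist crop at (140,183), with no pin visible at this height. I'll go down to the hover height and look through the hole.

Run:
```python
from station import arm
from inhand import *
f0=np.array(arm.current_ft_force())
p=np.array([514.73,228.23,0]); arm.move_l([p[0],p[1],64.4],rate=30); arm.wait(.4)
q=np.array(arm.current_position()); print(q.round(2),(np.array(arm.current_ft_force())-f0).round(1))
s=arm.snapshot("wrist"); np.savez("w6.npz",**s)
C=cloud(s,True)
sub=s["frame"][145:190,335:380]; a=cv2.resize(sub,None,fx=9,fy=9,interpolation=cv2.INTER_CUBIC)
d=arm.snapshot("side"); np.savez("sd6.npz",**d); b=cv2.resize(d["frame"][160:230,225:320],None,fx=4,fy=4,interpolation=2)
e=arm.snapshot("scene"); np.savez("sc6.npz",**e); c=cv2.resize(e["frame"][190:270,140:235],None,fx=4,fy=4,interpolation=2)
o=np.zeros((600,800,3),np.uint8); o[:405,:405]=a; o[:280,410:790]=b; o[280:600,410:790]=c; cv2.imwrite("pics/c6.png",o)
v,u=np.mgrid[145:190,335:380]; 
m=(C[145:190,335:380,2]<44)&(C[145:190,335:380,2]>36)&(np.hypot(u-357,v-165)<11); print(m.sum(), u[m].mean(),v[m].mean(),C[145:190,335:380][m].mean(0).round(1))
np.set_printoptions(linewidth=200); print(C[153:179:2,345:372:2,2].round(0).astype(int)); print(arm.current_time_s())
```

```text
[514.77 228.25  64.48] [-0.2 -0.9 -1.6]
64 352.390625 161.71875 [576.6 265.6  39. ]
[[52 52 52 52 51 51 52 51 51 52 51 52 51 52]
 [52 52 52 51 51 51 31 28 28 46 50 52 50 52]
 [51 51 52 51 39 36 30 28 29 28 49 50 52 51]
 [51 52 51 40 40 38 35 29 30 29 47 51 52 52]
 [52 52 52 40 41 40 35 28 28 30 29 49 51 52]
 [52 51 39 42 41 39 30 29 28 28 28 48 50 52]
 [51 52 38 38 38 31 28 28 28 30 28 48 51 52]
 [53 52 35 36 30 29 29 29 29 27 28 48 51 52]
 [52 50 31 31 29 29 29 28 27 28 47 49 51 52]
 [53 52 29 29 30 29 29 29 29 46 47 52 52 52]
 [52 52 51 29 28 29 29 28 46 47 49 53 51 51]
 [52 52 51 52 47 46 45 48 49 50 50 51 52 50]
 [52 52 52 53 51 50 50 51 51 52 51 51 53 52]]
26.65
```

View pics/c6.png

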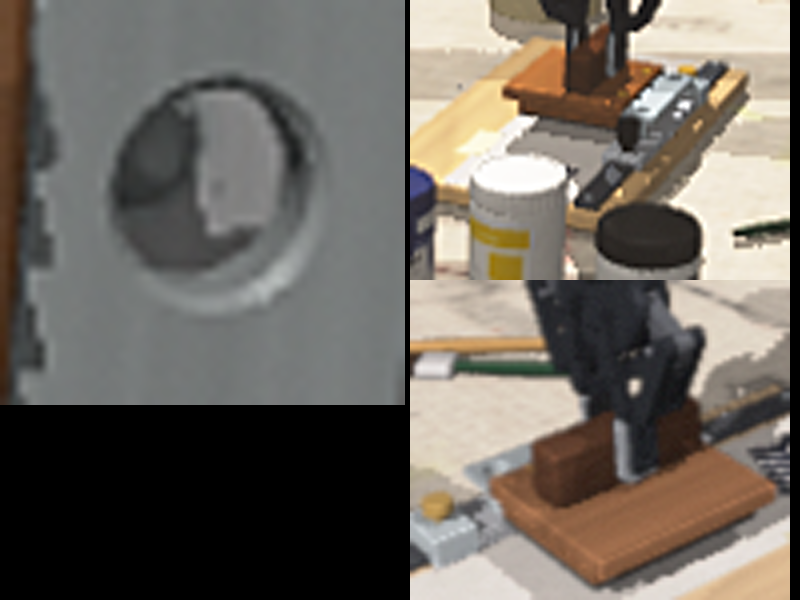

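The wrist crop shows the pin tip through the left hole at crop (150,150), which is about pixel (351.7,161.7). The hole rim spans crop 108–322 × 75–318. The side and scene views show the block clear of stop, knob and board. Now I'll compute the tip-to-hole offset.

Run:
```python
from inhand import *
s=dict(np.load("w6.npz")); y=np.deg2rad(-4); Rz=np.array([[np.cos(y),np.sin(y)],[-np.sin(y),np.cos(y)]]); t=np.array([514.77,228.25])
loc=lambda px,z:(Rz@(onplane(s,[px],z,True)[0,:2]-t)).round(2)
C=cloud(s,True); v,u=np.mgrid[:384,:512]; r=np.hypot(u-357,v-165)<9.5
# hole top rim: pixels not on the strip's top plane
strip=abs(C[...,2]-51.8)<1.6
g=cv2.cvtColor(s["frame"],cv2.COLOR_BGR2GRAY)
print("rim by depth", loc((357.3,165.2),51.8))
for c in [(108,196),(322,196),(215,75),(215,318)]: print("rim pt",loc((335+(c[0]-4)/9,145+(c[1]-4)/9),51.8))
print("rim bottom pts (z 45.8)",[loc((335+(c[0]-4)/9,145+(c[1]-4)/9),45.8) for c in [(112,190),(160,262),(290,140),(200,275)]])
for c in [(145,145),(150,155)]: print("tip", loc((335+(c[0]-4)/9,145+(c[1]-4)/9),40.6))
m=(C[...,2]>39.5)&(C[...,2]<43.5)&r; print(m.sum(),(Rz@(C[m].mean(0)[:2]-t)).round(2))
m=(C[...,2]>33)&(C[...,2]<38.5)&r; print(m.sum(),(Rz@(C[m].mean(0)[:2]-t)).round(2))
gg=cv2.resize(g[153:178,344:371],None,fx=1,fy=1); print(gg)
```

```text
rim by depth [57.63 42.27]
rim pt [51.35 41.5 ]
rim pt [65.6 41.8]
rim pt [57.73 49.18]
rim pt [59.12 33.88]
rim bottom pts (z 45.8) [array([53.56, 40.57]), array([57.22, 35.93]), array([65.5, 44.1]), array([60.06, 35.11])]
tip [57.33 42.48]
tip [57.73 41.83]
29 [58.32 41.89]
35 [60.39 40.81]
[[122 121 119 118 117 119 119 121 122 122 121 121 123 117  97  93  79  85
  111 115 123 123 121 123 122 122 119]
 [122 120 119 123 118 117 119 120 125 124 120  81  69  40  41  62  43  44
   57  66  80 109 126 125 122 121 121]
 [121 120 120 117 118 119 119 125 126  85  48  60  98 120 132 134 135 134
  100  58  53  68  92 118 126 121 120]
 [120 121 119 118 119 120 121 118  95  54  83 100 104 125 122 128 131 133
  135 118  50  58  69  80 120 124 120]
 [121 119 119 118 120 123 110  71  54  60  60  95  84 115 123 126 129 130
  131 138 110  38  73  76  87 112 122]
 [122 120 120 119 121 121  86  55  63  65  61  57  60 107 124 125 129 128
  128 134 123  62  34  86  83  94 124]
 [121 120 119 120 120  93  60  60  66  68  64  61  60 106 123 124 127 130
  128 131 139 109  44  66  95  91 116]
 [121 120 120 1
[... 1319 characters left out ...]
 111 121 141 141 127]
 [121 119 120 117 104  91  68  72  76  76  78  78  75  73  71  71  69  67
   87 116 116 111 120 143 147 139 120]
 [121 119 119 119 113 114  91  69  72  75  77  76  74  74  73  70  84 114
  122 119 116 115 139 157 150 129 120]
 [121 120 118 118 118 115 104  81  70  73  74  73  72  69  72 104 119 125
  120 116 113 151 169 161 144 122 121]
 [121 119 119 119 119 119 125 126 109 105 102  99  98 114 129 127 123 120
  118 111 143 175 173 157 127 119 120]
 [121 119 119 119 119 121 125 131 129 121 115 115 120 120 121 121 119 116
  134 166 174 180 169 133 117 120 121]
 [120 119 118 119 120 120 122 127 131 134 132 129 124 125 127 128 134 147
  160 167 179 143 114 116 120 121 123]]
```

Run:
```python
from station import arm
print(arm.current_gripper_width(),arm.current_position(),arm.current_qd().round(4) if hasattr(arm.current_qd(),'round') else arm.current_qd())
print(arm.close_job(),arm.current_time_s())
```

```text
24.616217137820552 [514.72892981 228.25341074  64.41663803] [ 0.0021 -0.0006  0.0002 -0.0005  0.0009 -0.0002]
the job is handed in; nothing more can be done
the job is handed in; nothing more can be done
```

The job is handed in: the pin bar is against the stop and the block is held level about 5 mm above the pin tips. Seen through the left hole, the pin is centred to within about 1 mm; the right hole was out of view, so its position comes from the block's measured angle.

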